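Fill up the coffee-tin rack into one snug row

ROBOT

A 6-joint arm with a two-finger parallel gripper is mounted at the origin on the work surface. World frame = base frame: x ahead of the robot, y to its left, z up, the work surface at z = 0. Lengths are in mm, angles in rad, forces in N, time in s.
With the tool pointing down it reaches from about 275 to 850 mm from the base axis. Payload 5.2 kg.
Tool frame: the origin (TCP) lies at the very end of the fingers, on their centre line; the grasp point (between the pads) lies 19 mm behind it; z points along the fingers, y is the line along which they close (so a half turn about z gives the same grasp; the last joint's range is limited). The gripper opens to 85 mm and grips with 20 to 120 N. Pads are 22 mm wide; open, the fingers measure 114 mm over their backs; the gripper's body (76 mm by 85 mm) begins 54 mm behind the grasp point. The pads swing forward as they close: fully open they stand 13 mm farther back than shut.
Start: joints at [1.037, 0.259, 1.535, -0, 1.348, -0.203], TCP at [178.618, 520.193, 231.31] pointing down, gripper open.
Joint ranges: [-3.14, 3.14], [-0.91, 2.08], [0.19, 2.58], [-1.22, 4.36], [0.22, 2.71], [-3.12, 3.12]. Speed limits (rad/s): [2.57, 2.57, 3.14, 3.14, 3.14, 3.14].

INTERFACE

Orientations are given as a unit quaternion [x, y, z, w].
In Python, from plant import * gives the robot as it stands. The module is installed in compiled form; this text tells all that it offers.
- The arm moves only by the shell command python3 -m crank 'ROWS'. ROWS is JSON, a list of rows, each a list of 7 numbers: the shift along the tool's x, y, z in cm, then the turn, a rotation vector about the tool's x, y, z in degrees, then the closure, from 0 (fully open) to 1 (shut). A call has 1 to 10 rows; each row is the pose to reach, as a shift and turn from the pose commanded when the call began, along the tool's axes at that moment; what a row does not reach only later rows make up. A row lasts 1/8 s, in which the tool goes at most 62.5 mm and 10.7 degrees, less where a joint would pass 70% of its speed; a pose out of reach is approached as far as the arm can. A call with a gripper value outside its range is refused whole. The fingers move at their own pace and stop on an object; the grip force is fixed at half the most. Time passes only in rows, so rows that repeat a pose let the fingers close. It gives the time, the measured TCP pose, the force, the opening and the grip force at its end, in the units of the state.
- observe(): the state, without advancing time (a new reading comes with each control period).
- get_image(name): name is "scene" or "top" or "wrist"; returns the picture (480x640x3 uint8, red, green, blue); there is no depth.
- camera_params(name): a dict with "intrinsics" (3x3 intrinsics, pixels), "world_from_camera" (4x4, takes a point from camera to world coordinates). Camera axes: x right, y up, looking along -z (the intrinsics and any distortion apply to the point x, -y, -z); pixel columns grow to the right and rows downward; lengths in mm; the calibration is good to about 2 mm. A picture is of the moment at which its call begins: read the wrist's pose just before it. camera_params takes no time and is no camera call; for the wrist camera it gives the pose at the moment of the call.
- close_job(): hands the job in; it is judged then, once.
The state is a dict: "time": time; "qpos": joint angles; "joint_velocities": joint speeds; "joint_efforts": joint torques, N m; "ee_pos": TCP position; "tcp_rot": TCP orientation; "contact_force": force on the tool from outside, world axes, zero at the start; "torque": the same for the moment, N m; "opening": finger opening in mm; "finger_force": force on a finger pad.
Only numpy, scipy, OpenCV 4.12 (cv2) and the standard library are available. Lean on these libraries where they do the work, as an engineer would, in place of code of your own. Each camera call takes 0.05 s, during which the arm holds its last target. There are 200 camera calls.

TASK

Make up the display rack: stand all four square coffee tins upright in one straight row on it, side by side, squared up with their backs at the back rail, sliding the blue keeper out to make room for the red one from the counter and putting back the one that stands out. Then push the keeper up until you feel the row held snug, every tin touching, between it and the sprung pad - firmly, but without ramming it - and leave the keeper there. Do not topple a tin or shift the kettle, mug, cups, jar or bottle; the order of the tins does not matter.

Things in the scene. Friction and masses are not known exactly. Their poses are not given: they have to be found in the camera images.
- rack: low wooden display rack, fixed, 120 mm deep (x) by 380 mm long (y). Origin at the centre of its underside on the counter; its x points from the open front to the back, its y along the row towards the end wall. Top of the board is 30 mm up. A back rail 20 mm high above the board has its front face at x = +45 mm, so a tin touching it has its centre at x = +18 mm. The end wall, 85 mm high above its foot at the board, stands at y = +178 to +190 mm.
- pad: black sprung pad, 52 mm wide, 70 mm high (10 to 80 mm above the board), just in front of the end wall. Origin at board height on its face for the row; at rest at rack x = +18, y = +150 mm. Its spring is stiff and gives only a few millimetres. The row is snug when the keeper has been pushed towards it with 12 to 22 N in all (about 4 N of this is the keeper's drag, 1 to 4 N the sliding of the four tins); more than 20 N on the pad itself is ramming.
- keeper: blue plate 50 mm wide (x), 12 mm thick, 92 mm high, that slides along the rack's y and stays where it is left; its own drag is about 4 N. Origin at the foot (board height, rack x = +18 mm) of the face that meets the row; that face can stand from rack y = -25 mm (fully in) to y = -140 mm (fully out).
- keeper_knob (a point): centre of the black square knob on top of the keeper, 24 x 24 mm and 42 mm high, for gripping from above; 115 mm above the board (its top 134 mm, its foot 92 mm above the board), and 12 mm behind the keeper's row face (towards rack -y)
- tin_green_mid (a point): White tin with green labels, starts on the rack, in any of the three places there (one of the three tins on the rack stands out from the rail by 14 to 28 mm): square coffee tin, 54 x 54 mm, 87 mm to its flat shoulder and 95 mm to the top of its small round lid, about 0.12 kg; the point is at its centre, 47.5 mm above its underside, z up along the tin, x and y square to its faces. 
- tin_kraft_mid (a point): Brown kraft-coloured tin with dark labels, starts on the rack, in any of the three places there (one of the three tins on the rack stands out from the rail by 14 to 28 mm): square coffee tin, 54 x 54 mm, 87 mm to its flat shoulder and 95 mm to the top of its small round lid, about 0.12 kg; the point is at its centre, 47.5 mm above its underside, z up along the tin, x and y square to its faces. 
- tin_black_mid (a point): Black tin with pale labels and a red lid, starts on the rack, in any of the three places there (one of the three tins on the rack stands out from the rail by 14 to 28 mm): square coffee tin, 54 x 54 mm, 87 mm to its flat shoulder and 95 mm to the top of its small round lid, about 0.12 kg; the point is at its centre, 47.5 mm above its underside, z up along the tin, x and y square to its faces. 
- tin_red_mid (a point): Red tin with pale labels and a brass lid, starts on the counter: square coffee tin, 54 x 54 mm, 87 mm to its flat shoulder and 95 mm to the top of its small round lid, about 0.12 kg; the point is at its centre, 47.5 mm above its underside, z up along the tin, x and y square to its faces. 
- kettle: white enamel kettle, 160 mm across, 173 mm high, spout and handle; bystander, origin under its centre
- enamel_mug: white enamel mug 84 mm across, 85 mm high; bystander, origin under its centre
- cup0: small white cup, 62 mm across, 55 mm high; bystander, origin under its centre
- cup1: small white cup, 62 mm across, 55 mm high; bystander, origin under its centre
- cup2: small white cup, 62 mm across, 55 mm high; bystander, origin under its centre
- sugar_jar: amber jar with a red cap, 72 mm across, 110 mm high; bystander, origin under its centre
- syrup: green bottle, 60 mm across, 200 mm high; bystander, origin under its centre

How it is judged (in metres and radians):
At the end, for the whole second after the job is handed in: All four tins upright on the rack between keeper and pad, any order, backs within 6 mm of the back rail, squared to it within 0.1 rad; with the robot clear, the row still presses keeper and pad with over 1 N each, so every tin touches its neighbours (x of tin_green_mid in the frame of rack between 0.012 and 0.024 m and y of tin_green_mid in the frame of rack between -0.06 and 0.14 m and z of tin_green_mid in the frame of rack between 0.073 and 0.082 m and angle between each of tin_green_mid, tin_kraft_mid, tin_black_mid, tin_red_mid's own z axis and vertical below 0.06 rad and (angle between the x axis of tin_green_mid and the x axis of rack, either way round below 0.1 rad or angle between the x axis of tin_green_mid and the y axis of rack, either way round below 0.1 rad) and x of tin_kraft_mid in the frame of rack between 0.012 and 0.024 m and y of tin_kraft_mid in the frame of rack between -0.06 and 0.14 m and z of tin_kraft_mid in the frame of rack between 0.073 and 0.082 m and (angle between the x axis of tin_kraft_mid and the x axis of rack, either way round below 0.1 rad or angle between the x axis of tin_kraft_mid and the y axis of rack, either way round below 0.1 rad) and x of tin_black_mid in the frame of rack between 0.012 and 0.024 m and y of tin_black_mid in the frame of rack between -0.06 and 0.14 m and z of tin_black_mid in the frame of rack between 0.073 and 0.082 m and (angle between the x axis of tin_black_mid and the x axis of rack, either way round below 0.1 rad or angle between the x axis of tin_black_mid and the y axis of rack, either way round below 0.1 rad) and x of tin_red_mid in the frame of rack between 0.012 and 0.024 m and y of tin_red_mid in the frame of rack between -0.06 and 0.14 m and z of tin_red_mid in the frame of rack between 0.073 and 0.082 m and (angle between the x axis of tin_red_mid and the x axis of rack, either way round below 0.1 rad or angle between the x axis of tin_red_mid and the y axis of rack, either way round below 0.1 rad) and contact force between each of pad, keeper and anything else above 1 N).
It fails at once if the row is rammed: more than 20 N on the sprung pad (contact force between pad and anything else above 20 N).
It fails at once if a tin is toppled (angle between any of tin_green_mid, tin_kraft_mid, tin_black_mid, tin_red_mid's own z axis and vertical above 0.6 rad).
It fails at once if a bystander (kettle, mug, cup, jar, bottle) is moved by more than 30 mm (distance of any of kettle, enamel_mug, cup0, cup1, cup2, sugar_jar, syrup from where it was at the start of the episode above 0.03 m).
It also fails if it takes over 72 s, if anything falls off the work surface, if the arm or the gripper's body presses on something with over 40 N, if the wrist force passes 120 N, or if a joint passes its speed limit or range.

## Working session

There is one attempt and no reset: what is moved stays moved. The work goes in short steps, Python scripts to look and compute and a shell command to move; the robot and the scene stay as the last step left them, time stands still between calls to the robot, and variables do not carry over. Pictures are saved under pics/ and viewed, at most 10 in all, crops included, and the job is handed in when it is done.

```bash
mkdir -p pics
cat > h.py <<'E'
from plant import *
import numpy as np, cv2
from scipy.spatial.transform import Rotation as R
def px2w(name,uv,z,P=None):
    P=P or camera_params(name); K=np.array(P["intrinsics"]);T=np.array(P["world_from_camera"])
    p=np.linalg.solve(K,[uv[0],uv[1],1.]); d=T[:3,:3]@[p[0],-p[1],-p[2]]; o=T[:3,3]
    return o+d*(z-o[2])/d[2]
def w2px(name,X,P=None):
    P=P or camera_params(name); K=np.array(P["intrinsics"]);T=np.array(P["world_from_camera"])
    c=T[:3,:3].T@(np.array(X)-T[:3,3]); p=K@[c[0],-c[1],-c[2]]; return p[:2]/p[2]
def snap(name,f):
    im=get_image(name); cv2.imwrite('pics/'+f,im[:,:,::-1]); return im
def tool(target):
    s=observe(); return R.from_quat(s["tcp_rot"]).inv().apply(np.array(target)-s["ee_pos"])/10
E
python3 - <<'E'
from h import *
s=observe(); print(s)
for n in("scene","top"): print(n,camera_params(n)); snap(n,n+'0.png')
E
```

```text
{'time': 0.0, 'qpos': array([ 1.03722533e+00,  2.59350211e-01,  1.53610107e+00, -3.88849026e-06,
        1.34797786e+00, -2.02776319e-01]), 'joint_velocities': array([-0.00037177,  0.00091889, -0.00101156,  0.00070462,  0.00117004,
       -0.00195172]), 'joint_efforts': array([-1.92320149e-03, -4.46025252e+01, -2.90570194e+01, -3.34816241e-04,
        1.16321931e-02, -1.46051030e-05]), 'ee_pos': array([178.32946601, 519.72837449, 230.46358349]), 'tcp_rot': array([ 1.64643767e-01,  9.86352669e-01, -8.57389518e-04, -3.28717675e-04]), 'contact_force': array([1.26535938, 0.6018002 , 0.64985655]), 'torque': array([ 0.05691408, -0.0268065 , -0.02280553]), 'finger_force': 0.0, 'opening': 85.48577568078265}
scene {'intrinsics': array([[461.73318971,   0.        , 318.6556269 ],
       [  0.        , 461.73318971, 236.51229424],
       [  0.        ,   0.        ,   1.        ]]), 'world_from_camera': array([[-1.97311750e-01, -8.01440440e-01,  5.64589491e-01,
         1.20300201e+03],
       [ 9.80210739e-01, -1.70663960e-01,  1.00303136e-01,
         1.20191994e+02],
       [ 1.59680888e-02,  5.73207670e-01,  8.19254531e-01,
         1.09086604e+03],
       [ 0.00000000e+00,  0.00000000e+00,  0.00000000e+00,
         1.00000000e+00]])}
top {'intrinsics': array([[495.68397356,   0.        , 312.68056702],
       [  0.        , 495.68397356, 244.86677132],
       [  0.        ,   0.        ,   1.        ]]), 'world_from_camera': array([[ 1.09430508e-02,  9.95593476e-01, -9.31336655e-02,
         3.98328981e+02],
       [-9.99668901e-01,  8.72335450e-03, -2.42072796e-02,
        -2.14808407e+01],
       [-2.32881717e-02,  9.33677305e-02,  9.95359296e-01,
         1.41070092e+03],
       [ 0.00000000e+00,  0.00000000e+00,  0.00000000e+00,
         1.00000000e+00]])}
```

View pics/scene0.png

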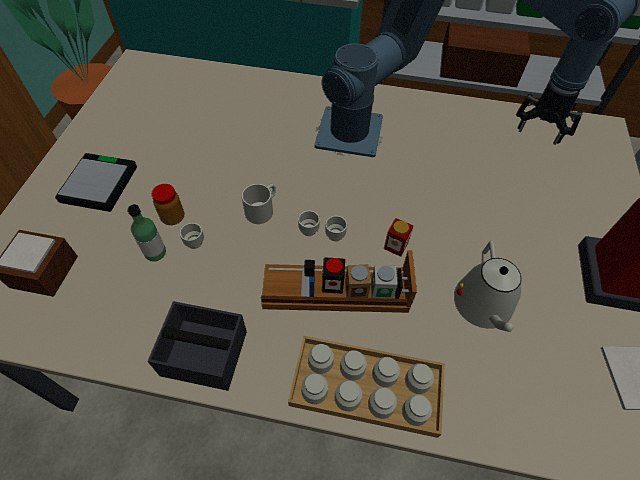

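View pics/top0.png

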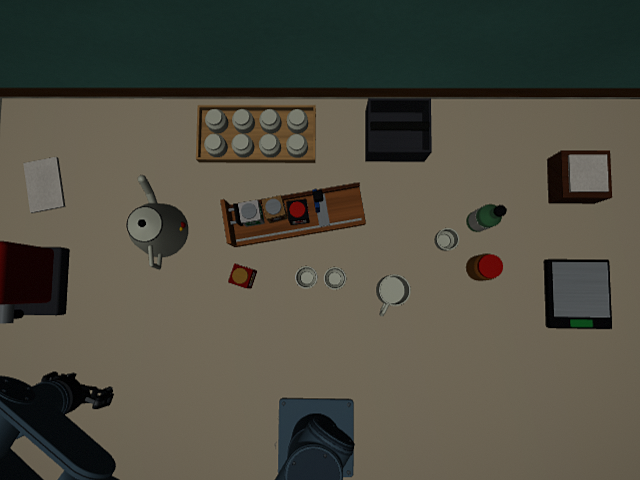

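The rack runs from about (220,220) to (365,205) in the top picture, with its end wall and pad at the left. The black tin at (297,209) stands out, the red tin is at (242,276) and the keeper is near (320,207). I'll enlarge the rack area.

Run:
```python
import cv2
a=cv2.imread('pics/top0.png')[175:295,215:375]; a=cv2.convertScaleAbs(cv2.resize(a,None,fx=5,fy=5,interpolation=cv2.INTER_CUBIC),alpha=1.4)
cv2.imwrite('pics/topc.png',a)
```

```text
(no output)
```

View pics/topc.png

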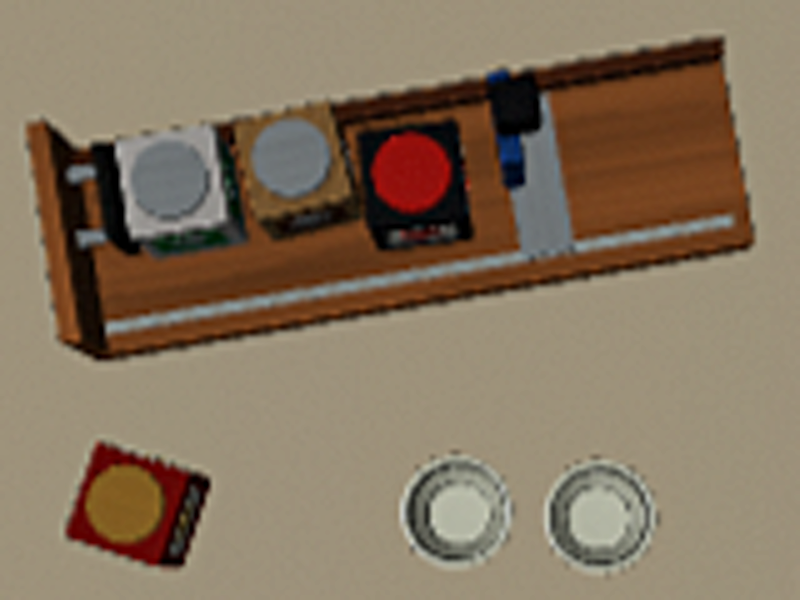

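The crop shows the lids in crop pixels: green (170,180), kraft (290,157), black (410,172), red (125,503). The knob top is near (515,102), the front edge corners at (100,355) and (752,245), and the right back corner at (722,42).

```bash
cat >> h.py <<'E'
def c(u,v): return (u/5+215-.4,v/5+175-.4)
E
python3 - <<'E'
from h import *
for n,u,v,z in [("fl",100,355,30),("fr",752,240,30),("br rail top",722,40,50),("green",170,180,125),("kraft",290,157,125),("black",410,172,125),("red",125,503,95),("knobTL",492,80,164),("knob",516,104,164),("redcTL",98,443,87),("redcBL",68,535,87),("redcBR",180,566,87),("wallF",63,342,115),("wallB",30,122,115),("cup0",457,510,55),("cup1",600,515,55)]:
    print(n,px2w("top",c(u,v),z).round(1))
P=lambda u,v,z:px2w("top",c(u,v),z)
for a,b,z in[((100,355),(752,240),30),((63,342),(30,122),115),((170,180),(290,157),125)]:
    d=P(*b,z)-P(*a,z); print(np.degrees(np.arctan2(d[1],d[0])),np.linalg.norm(d))
E
```

```text
fl [523.5 231.4  30. ]
fr [ 591.5 -133.9   30. ]
br rail top [ 700.9 -115.5   50. ]
green [607.7 179.4 125. ]
kraft [620.4 116.4 125. ]
black [612.8  53.1 125. ]
red [438.7 204.1  95. ]
knobTL [654.1   9.5 164. ]
knob [641.8  -2.8 164. ]
redcTL [470.9 220.8  87. ]
redcBL [421.5 235.7  87. ]
redcBR [405.6 175.2  87. ]
wallF [522.5 235.6 115. ]
wallB [640.  256.4 115. ]
cup0 [437.9  28.8  55. ]
cup1 [436.  -49.3  55. ]
-79.46099788725236 371.59494043975184
10.055107918729213 119.28696564030574
-78.62835707360637 64.31425398338527
```

```bash
python3 -c "
from h import *
print(tool([640,-3,240]))"
```

```text
[-60.63861443 -34.45202379  -0.90880763]
```

```bash
python3 -m crank '[[-60.6,-34.5,-0.9,0,0,-29.4,0],[-60.6,-34.5,-0.9,0,0,-29.4,0],[-60.6,-34.5,-0.9,0,0,-29.4,0],[-60.6,-34.5,-0.9,0,0,-29.4,0],[-60.6,-34.5,-0.9,0,0,-29.4,0],[-60.6,-34.5,-0.9,0,0,-29.4,0],[-60.6,-34.5,-0.9,0,0,-29.4,0],[-60.6,-34.5,-0.9,0,0,-29.4,0],[-60.6,-34.5,-0.9,0,0,-29.4,0],[-60.6,-34.5,-0.9,0,0,-29.4,0]]'
python3 -m crank '[[0,0,0,0,0,0,0],[0,0,0,0,0,0,0]]'; python3 -c "
from h import *
print(tool([640,-3,240]))"
```

```text
time: 1.35
ee_pos: [580.3, 64.0, 238.8]
tcp_rot: [-0.091, 0.996, 0.0, -0.0]
contact_force: [1.3, 0.0, 0.2]
opening: 85.4
finger_force: 0.0
time: 1.6
ee_pos: [578.8, 65.8, 238.3]
tcp_rot: [-0.091, 0.996, 0.0, -0.001]
contact_force: [-0.3, -0.0, -0.0]
opening: 85.2
finger_force: 0.0
[-4.77854239 -7.87330152 -0.18413832]
```

```bash
python3 -m crank '[[-4.8,-7.9,-0.2,0,0,0,0],[-4.8,-7.9,-0.2,0,0,0,0],[-4.8,-7.9,-0.2,0,0,0,0],[-4.8,-7.9,-0.2,0,0,0,0]]'; python3 -c "
from h import *
import pickle
P=camera_params('wrist'); print(P['world_from_camera']); pickle.dump(P,open('w1.pkl','wb')); a=get_image('wrist'); cv2.imwrite('pics/w1.png',cv2.convertScaleAbs(a[:,:,::-1],alpha=1.4))
print(observe()['ee_pos'],tool([640,-3,240]))"
```

```text
time: 2.1
ee_pos: [639.8, -1.4, 241.1]
tcp_rot: [-0.092, 0.996, 0.0, -0.001]
contact_force: [-1.1, 0.1, 0.6]
opening: 85.3
finger_force: 0.0
[[-1.83151647e-01 -9.48299707e-01 -2.59197108e-01  5.73763575e+02]
 [ 9.83084644e-01 -1.76606972e-01 -4.85238106e-02 -1.38078104e+01]
 [ 2.39098955e-04 -2.63699912e-01  9.64604737e-01  3.83389655e+02]
 [ 0.00000000e+00  0.00000000e+00  0.00000000e+00  1.00000000e+00]]
[639.86746476  -1.30301962 241.30049591] [ 0.01798896 -0.1693485   0.12993637]
```

View pics/w1.png

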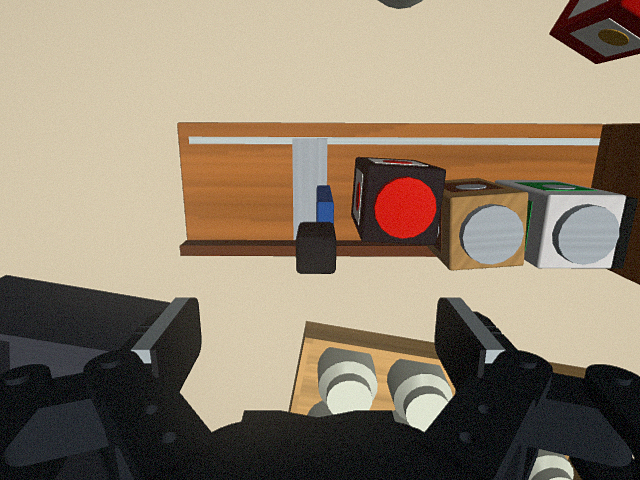

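Run:
```python
from h import *
import pickle
P=pickle.load(open('w1.pkl','rb'))
th=np.radians(10.4); ex=np.array([np.cos(th),np.sin(th)]); ey=np.array([-ex[1],ex[0]]); O=np.array([612,58.5])
for n,u,v,z in [("knob",316,260,164),("knobTL",297,248,164),("knobTR",336,248,164),("black",405,208,125),("kraft",492,234,125),("green",587,234,125),("fl",179,123,30),("fr",604,124,30),("railback",181,255,50),("railfrontR",440,241,50),("keepfoot",322,139,30)]:
    w=px2w("wrist",(u,v),z,P); d=w[:2]-O; print(n,w.round(1),"rack",round(d@ex,1),round(d@ey,1))
```

```text
knob [646.3  -1.2 164. ] rack 22.9 -64.9
knobTL [641.1 -13.4 164. ] rack 15.6 -76.0
knobTR [636.9   8.9 164. ] rack 15.5 -53.3
black [612.3  52.8 125. ] rack -0.7 -5.6
kraft [618.9 115.3 125. ] rack 17.1 54.6
green [607.1 178.8 125. ] rack 16.9 119.2
fl [ 589.7 -132.5   30. ] rack -56.4 -183.8
fr [523.3 228.6  30. ] rack -56.5 183.4
railback [ 701.4 -113.7   50. ] rack 56.8 -185.5
railfrontR [646.6 109.6  50. ] rack 43.2 44.0
keepfoot [580.3  -8.6  30. ] rack -43.3 -60.3
```

The wrist view confirms the rack frame: knob top near (316,260), black lid (405,208), kraft (492,234), green (587,234). I'll go down on the knob now.

```bash
python3 -m crank '[[0,-0.1,5,0,0,0,0],[0,-0.1,10.9,0,0,0,0],[0,-0.1,10.9,0,0,0,0],[0,-0.1,10.9,0,0,0,1],[0,-0.1,10.9,0,0,0,1],[0,-0.1,10.9,0,0,0,1],[0,-0.1,10.9,0,0,0,1],[0,-0.1,10.9,0,0,0,1]]'
python3 -c "
from h import *
th=np.radians(10.4); print(tool([612+17.7+11.7,-1.9,132]))"
```

```text
time: 3.15
ee_pos: [642.0, -4.0, 134.2]
tcp_rot: [-0.091, 0.996, -0.0, 0.002]
contact_force: [-1.5, 0.9, 6.5]
opening: 23.0
finger_force: 60.6
[0.02331456 0.2194133  0.22342603]
```

```bash
python3 -m crank '[[0,-2,0,0,0,0,1],[0,-5,0,0,0,0,1],[0,-7.5,0,0,0,0,1],[0,-7.5,0,0,0,0,1],[0,-7.5,0,0,0,0,1]]'; python3 -m crank '[[0,0,0,0,0,0,0],[0,0,0,0,0,0,0],[0,0,0,0,0,0,0],[0,0,-6,0,0,0,0],[0,0,-8,0,0,0,0]]'
python3 -c "
from h import *
th=np.radians(10.4); ex=np.array([np.cos(th),np.sin(th)]); ey=np.array([-ex[1],ex[0]])
b=np.array([611,58.5])+ex*0+ey*-5.6; print(b,tool([*b,200]))
"
```

```text
time: 3.78
ee_pos: [655.9, -80.1, 134.3]
tcp_rot: [-0.09, 0.996, -0.001, 0.002]
contact_force: [-1.1, -3.6, 4.5]
opening: 23.0
finger_force: 60.6
time: 4.4
ee_pos: [656.3, -78.1, 215.9]
tcp_rot: [-0.091, 0.996, -0.001, 0.003]
contact_force: [0.5, -0.3, -0.7]
opening: 85.4
finger_force: 0.0
[612.01090721  52.99199976] [ 1.97926629 13.69691735  1.55144392]
```

```bash
python3 -m crank '[[1.98,13.7,1,0,0,90,0],[1.98,13.7,1,0,0,90,0],[1.98,13.7,1,0,0,90,0],[1.98,13.7,1,0,0,90,0],[1.98,13.7,1,0,0,90,0],[1.98,13.7,1,0,0,90,0],[1.98,13.7,1,0,0,90,0],[1.98,13.7,1,0,0,90,0],[1.98,13.7,1,0,0,90,0],[1.98,13.7,1,0,0,90,0]]'
python3 -c "
from h import *
import pickle
P=camera_params('wrist'); pickle.dump(P,open('w2.pkl','wb')); a=get_image('wrist'); cv2.imwrite('pics/w2.png',cv2.convertScaleAbs(a[:,:,::-1],alpha=1.4))
print(tool([612.3,53,87]))
print(R.from_quat(observe()['tcp_rot']).as_matrix())"
```

```text
time: 5.65
ee_pos: [610.3, 53.4, 202.0]
tcp_rot: [0.639, 0.769, -0.0, -0.0]
contact_force: [-0.0, 0.1, 0.4]
opening: 85.4
finger_force: 0.0
[-0.07722963  0.19431021 11.50431   ]
[[-1.83237200e-01  9.83068683e-01 -3.05599660e-04]
 [ 9.83068722e-01  1.83237230e-01  7.27356200e-05]
 [ 1.27501345e-04 -2.87097595e-04 -9.99999951e-01]]
```

View pics/w2.png

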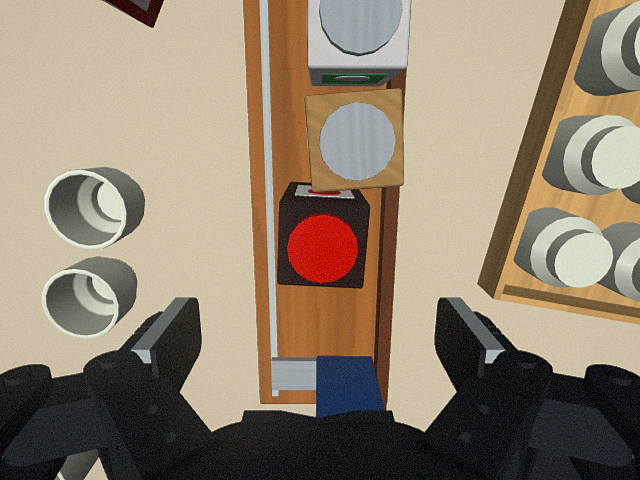

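The wrist picture shows the black lid at (322,248), clear between the open fingers, with kraft and green beyond it and the keeper pulled back. I'll go down, grip black and check.

```bash
python3 -m crank '[[-0.1,0.2,6,0,0,0,0],[-0.1,0.2,11.5,0,0,0,0],[-0.1,0.2,11.5,0,0,0,0],[-0.1,0.2,11.5,0,0,0,1],[-0.1,0.2,11.5,0,0,0,1],[-0.1,0.2,11.5,0,0,0,1],[-0.1,0.2,11.5,0,0,0,1],[-0.1,1.2,11.5,0,0,0,1],[-0.1,1.7,11.5,0,0,0,1],[-0.1,1.7,11.5,0,0,0,1]]'
```

```text
time: 6.95
ee_pos: [627.5, 54.9, 90.7]
tcp_rot: [0.64, 0.769, 0.0, 0.001]
contact_force: [-6.7, -0.5, 10.6]
opening: 53.2
finger_force: 63.4
```

```bash
python3 -m crank '[[0,0.2,0,0,0,0,1],[0,0.4,0,0,0,0,1],[0,0.4,0,0,0,0,1]]'
```

```text
time: 7.32
ee_pos: [630.9, 55.6, 90.8]
tcp_rot: [0.64, 0.769, -0.0, 0.001]
contact_force: [-7.4, -0.8, 12.0]
opening: 53.2
finger_force: 63.5
```

```bash
python3 -m crank '[[0,0.2,0,0,0,0,1],[0,0.3,0,0,0,0,1],[0,0.3,0,0,0,0,1]]'
```

```text
time: 7.7
ee_pos: [633.7, 56.1, 90.8]
tcp_rot: [0.64, 0.769, -0.0, 0.001]
contact_force: [-7.5, -1.1, 12.0]
opening: 53.4
finger_force: 63.6
```

```bash
python3 -m crank '[[0,0.1,0,0,0,0,1],[0,0.2,0,0,0,0,1],[0,0.2,0,0,0,0,1]]'; python3 -m crank '[[0,0.1,0,0,0,0,1],[0,0.2,0,0,0,0,1],[0,0.2,0,0,0,0,1]]'
```

```text
time: 8.07
ee_pos: [634.5, 56.2, 90.9]
tcp_rot: [0.639, 0.769, -0.001, -0.0]
contact_force: [-11.6, -2.4, 15.3]
opening: 53.2
finger_force: 63.9
time: 8.45
ee_pos: [634.8, 56.3, 90.9]
tcp_rot: [0.639, 0.769, -0.003, -0.001]
contact_force: [-16.4, -3.6, 18.5]
opening: 53.3
finger_force: 64.3
```

```bash
python3 -m crank '[[0,-0.2,0,0,0,0,0],[0,-0.2,0,0,0,0,0],[0,-0.2,-0.2,0,0,0,0],[3,-0.4,-0.4,0,0,0,0],[6.1,-0.6,-0.4,0,0,0,0],[6.1,-0.6,-0.4,0,0,0,0],[6.1,-0.6,-0.4,0,0,0,1],[6.1,-0.6,-0.4,0,0,0,1],[6.1,-0.6,-0.4,0,0,0,1],[6.1,-0.6,-0.4,0,0,0,1]]'
python3 -m crank '[[0,0.2,0,0,0,0,1],[0,0.4,0,0,0,0,1],[0,0.4,0,0,0,0,1]]'
```

```text
time: 9.7
ee_pos: [621.7, 115.3, 91.6]
tcp_rot: [0.64, 0.768, 0.0, 0.001]
contact_force: [-0.5, -0.7, 4.1]
opening: 53.9
finger_force: 62.0
time: 10.07
ee_pos: [622.7, 115.7, 91.9]
tcp_rot: [0.64, 0.769, -0.002, -0.001]
contact_force: [-9.7, -4.0, 12.8]
opening: 53.8
finger_force: 63.0
```

```bash
python3 -m crank '[[0,-0.2,0,0,0,0,0],[0,-0.2,0,0,0,0,0],[0,-0.2,0,0,0,0,0],[0,-0.2,-6,0,0,0,0],[0,-0.2,-12,0,0,0,0]]'
python3 -c "
from h import *
print(tool([440,204,210]))"
```

```text
time: 10.7
ee_pos: [622.8, 116.5, 211.5]
tcp_rot: [0.64, 0.769, -0.001, -0.001]
contact_force: [1.2, -0.2, 0.5]
opening: 85.4
finger_force: 0.0
[ 11.91387274 -16.38665067   0.18755959]
```

```bash
python3 -m crank '[[11.9,-16.4,0.2,0,0,26.5,0],[11.9,-16.4,0.2,0,0,26.5,0],[11.9,-16.4,0.2,0,0,26.5,0],[11.9,-16.4,0.2,0,0,26.5,0],[11.9,-16.4,0.2,0,0,26.5,0],[11.9,-16.4,0.2,0,0,26.5,0]]'
python3 -c "
from h import *
import pickle
P=camera_params('wrist'); pickle.dump(P,open('w3.pkl','wb')); a=get_image('wrist'); cv2.imwrite('pics/w3.png',cv2.convertScaleAbs(a[:,:,::-1],alpha=1.4))
"
```

```text
time: 11.45
ee_pos: [442.0, 203.4, 209.3]
tcp_rot: [0.799, 0.601, 0.001, 0.0]
contact_force: [-0.0, -0.1, -0.1]
opening: 85.5
finger_force: 0.0
```

View pics/w3.png

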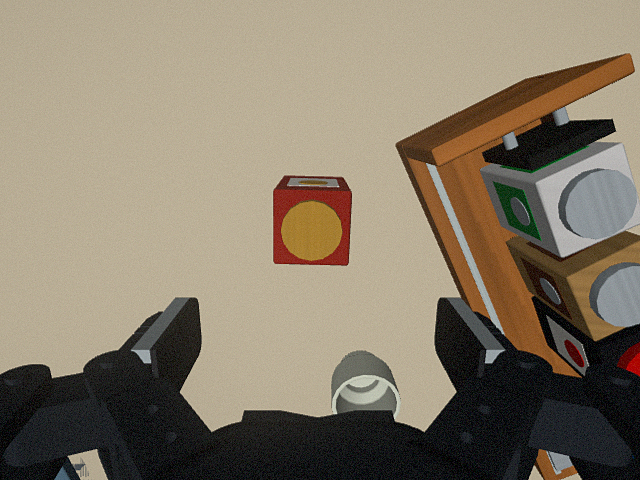

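The red tin is square to the fingers, its lid at (311,231). The green tin stands against the pad, or nearly.

```bash
python3 -c "
from h import *
import pickle
P=pickle.load(open('w3.pkl','rb')); w=px2w('wrist',(311,231),95,P); print(w,tool([w[0],w[1],57]))
print(px2w('wrist',(600,203),125,P), px2w('wrist',(400,145),115,P))"
```

```text
[437.78532701 205.51488199  95.        ] [ 0.09740906 -0.47628415 15.21602202]
[607.47704109 182.09992207 125.        ] [504.2609403  245.82503975 115.        ]
```

```bash
python3 -m crank '[[0.1,-0.4,6,0,0,0,0],[0.1,-0.4,12,0,0,0,0],[0.1,-0.4,15.2,0,0,0,0],[0.1,-0.4,15.2,0,0,0,0],[0.1,-0.4,15.2,0,0,0,1],[0.1,-0.4,15.2,0,0,0,1],[0.1,-0.4,15.2,0,0,0,1],[0.1,-0.4,15.2,0,0,0,1],[0.1,-0.4,15.2,0,0,0,1]]'
python3 -m crank '[[0,0,-6,0,0,0,1],[0,0,-10,0,0,0,1],[0,0,-10,0,0,0,1]]'
python3 -c "
from h import *
th=np.radians(10.5); ex=np.array([np.cos(th),np.sin(th)]); ey=np.array([-ex[1],ex[0]]); b=np.array([612,58.5])+21.0*ex
for y in(-70,-72,-75): print(tool([*(b+ey*y),160]))"
```

```text
time: 12.62
ee_pos: [438.7, 206.2, 59.2]
tcp_rot: [0.799, 0.601, 0.002, 0.001]
contact_force: [0.8, -0.9, 6.2]
opening: 53.0
finger_force: 63.6
time: 13.0
ee_pos: [439.3, 206.5, 161.2]
tcp_rot: [0.799, 0.602, 0.004, 0.002]
contact_force: [0.3, 0.0, -0.8]
opening: 52.7
finger_force: 63.8
[-14.77818763  25.69611371   0.25974386]
[-14.95711492  25.78547268   0.25970082]
[-15.22550584  25.91951113   0.25963627]
```

```bash
python3 -m crank '[[0,0,-5,0,0,-5,1],[-15.2,25.9,-5,0,0,-26.5,1],[-15.2,25.9,-5,0,0,-26.5,1],[-15.2,25.9,-5,0,0,-26.5,1],[-15.2,25.9,-5,0,0,-26.5,1],[-15.2,25.9,-5,0,0,-26.5,1],[-15.2,25.9,-5,0,0,-26.5,1],[-15.2,25.9,-5,0,0,-26.5,1]]'
python3 -c "
from h import *
th=np.radians(10.5); ex=np.array([np.cos(th),np.sin(th)]); ey=np.array([-ex[1],ex[0]]); b=np.array([612,58.5])+19.5*ex
print(tool([*(b+ey*-75),92]))
s=observe(); print(R.from_quat(s['tcp_rot']).as_matrix()[:2,1])
import pickle
P=camera_params('wrist'); pickle.dump(P,open('w4.pkl','wb')); a=get_image('wrist'); cv2.imwrite('pics/w4.png',cv2.convertScaleAbs(a[:,:,::-1],alpha=1.4))"
```

```text
time: 14.0
ee_pos: [642.5, -11.6, 205.5]
tcp_rot: [0.64, 0.768, -0.001, -0.002]
contact_force: [-0.9, 0.7, -0.9]
opening: 52.8
finger_force: 63.8
[-0.07027015  0.25740526 11.35042898]
[0.98353131 0.18071534]
```

View pics/w4.png

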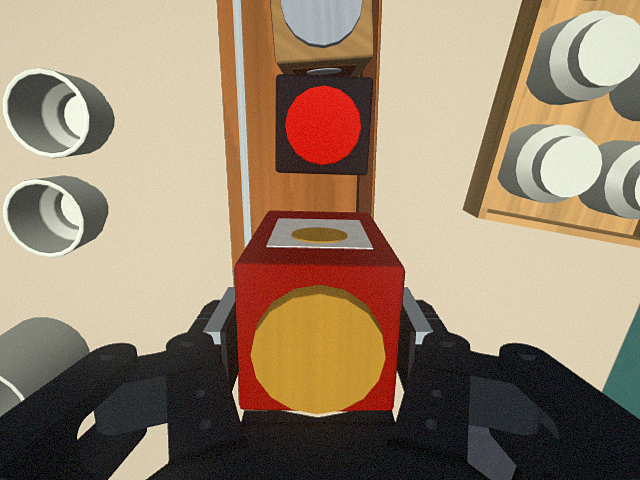

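Red is held upright, centred in the gap; black (322,125) and kraft line up with the rail. I'll lower it.

```bash
python3 -m crank '[[0,0.2,5,0,0,0,1],[0,0.2,9,0,0,0,1],[0,0.2,10.8,0,0,0,1],[0,0.2,11.3,0,0,0,1],[0,0.2,11.3,0,0,0,1]]'
```

```text
time: 14.68
ee_pos: [646.0, -11.2, 95.4]
tcp_rot: [0.64, 0.769, 0.0, 0.001]
contact_force: [-1.4, 0.3, -1.7]
opening: 52.9
finger_force: 63.6
```

```bash
python3 -m crank '[[0,0,0.3,0,0,0,1],[0,0,0.5,0,0,0,1],[0,0,0.5,0,0,0,1]]'; python3 -m crank '[[0,0,0.2,0,0,0,1],[0,0,0.2,0,0,0,1]]'
```

```text
time: 15.05
ee_pos: [646.0, -11.6, 89.6]
tcp_rot: [0.64, 0.768, 0.0, 0.001]
contact_force: [-0.4, -1.3, -0.2]
opening: 53.0
finger_force: 63.8
time: 15.3
ee_pos: [646.0, -11.7, 89.3]
tcp_rot: [0.64, 0.769, 0.0, 0.001]
contact_force: [-4.7, -0.4, 9.2]
opening: 52.9
finger_force: 64.8
```

Red is on the board. Now I'll push it towards the rail.

```bash
python3 -m crank '[[0,0.1,0,0,0,0,1],[0,0.3,0,0,0,0,1],[0,0.3,0,0,0,0,1]]'; python3 -c "
from h import *
th=np.radians(10.5); ex=np.array([np.cos(th),np.sin(th)]); ey=np.array([-ex[1],ex[0]]); d=observe()['ee_pos'][:2]-[612,58.5]; print(d@ex,d@ey)"
```

```text
time: 15.68
ee_pos: [646.5, -11.7, 89.4]
tcp_rot: [0.64, 0.769, -0.002, -0.001]
contact_force: [-12.3, -2.3, 16.3]
opening: 53.0
finger_force: 65.7
21.10829826312998 -75.27081584411995
```

```bash
python3 -m crank '[[0,-0.2,0,0,0,0,0],[0,-0.2,0,0,0,0,0],[0,-0.2,0,0,0,0,0],[0,-0.2,-6,0,0,0,0],[0,-0.2,-12,0,0,0,0],[0,-0.2,-12,0,0,0,0]]'; python3 -c "
from h import *
print(tool([656.2,-79,210]))"
```

```text
time: 16.42
ee_pos: [650.2, -11.7, 213.7]
tcp_rot: [0.64, 0.769, 0.003, 0.005]
contact_force: [0.1, 0.4, -0.7]
opening: 85.0
finger_force: 0.0
[-6.72317597 -0.63158786  0.3879485 ]
```

```bash
python3 -m crank '[[-6.7,-0.6,0,0,0,-90,0],[-6.7,-0.6,0,0,0,-90,0],[-6.7,-0.6,0,0,0,-90,0],[-6.7,-0.6,0,0,0,-90,0],[-6.7,-0.6,0,0,0,-90,0],[-6.7,-0.6,0,0,0,-90,0],[-6.7,-0.6,0,0,0,-90,0],[-6.7,-0.6,0,0,0,-90,0],[-6.7,-0.6,0,0,0,-90,0],[-6.7,-0.6,0,0,0,-90,0]]'; python3 -c "
from h import *
print(tool([656.2,-79,134]))
s=observe(); print(R.from_quat(s['tcp_rot']).as_matrix()[:,1])
import pickle
P=camera_params('wrist'); pickle.dump(P,open('w5.pkl','wb')); a=get_image('wrist'); cv2.imwrite('pics/w5.png',cv2.convertScaleAbs(a[:,:,::-1],alpha=1.4))"
```

```text
time: 17.68
ee_pos: [652.5, -78.1, 205.8]
tcp_rot: [-0.091, 0.996, 0.0, -0.001]
contact_force: [0.6, 0.1, -0.6]
opening: 85.7
finger_force: 0.0
[-0.36173001 -0.15940059  7.18225426]
[-1.80575905e-01  9.83560715e-01  8.13956856e-04]
```

View pics/w5.png

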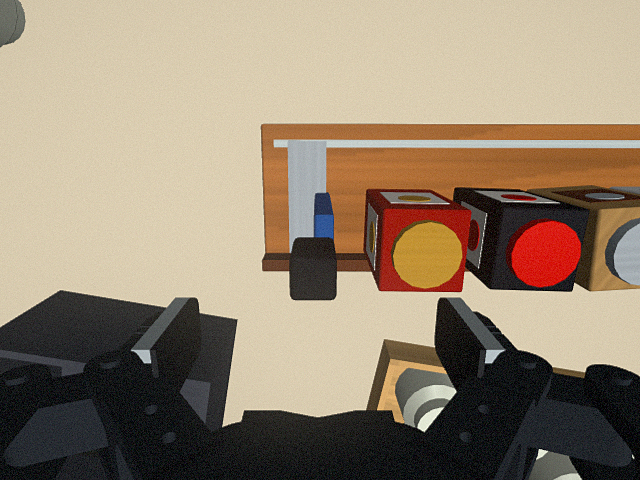

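All tins line up along the rail and the knob (313,268) sits between the fingers. I'll grip it.

```bash
python3 -m crank '[[-0.3,-0.2,4,0,0,0,0],[-0.3,-0.2,7.2,0,0,0,0],[-0.3,-0.2,7.2,0,0,0,0],[-0.3,-0.2,7.2,0,0,0,1],[-0.3,-0.2,7.2,0,0,0,1],[-0.3,-0.2,7.2,0,0,0,1],[-0.3,-0.2,7.2,0,0,0,1],[-0.3,-0.2,7.2,0,0,0,1]]'
```

```text
time: 18.73
ee_pos: [656.6, -79.8, 136.5]
tcp_rot: [-0.091, 0.996, -0.0, 0.001]
contact_force: [-1.2, 0.6, 5.2]
opening: 23.0
finger_force: 61.2
```

```bash
python3 -m crank '[[0,1,0,0,0,0,1],[0,2,0,0,0,0,1],[0,2.7,0,0,0,0,1],[0,3.2,0,0,0,0,1],[0,3.7,0,0,0,0,1],[0,4.2,0,0,0,0,1],[0,4.7,0,0,0,0,1],[0,5.0,0,0,0,0,1],[0,5.0,0,0,0,0,1]]'; python3 -m crank '[[0,0.3,0,0,0,0,1],[0,0.6,0,0,0,0,1],[0,0.6,0,0,0,0,1]]'
```

```text
time: 19.85
ee_pos: [647.8, -31.7, 136.5]
tcp_rot: [-0.091, 0.996, -0.001, 0.001]
contact_force: [-0.7, -4.6, 5.6]
opening: 22.9
finger_force: 61.3
time: 20.23
ee_pos: [646.8, -26.2, 136.5]
tcp_rot: [-0.091, 0.996, -0.001, 0.001]
contact_force: [0.5, -5.3, 6.5]
opening: 23.2
finger_force: 61.3
```

```bash
python3 -m crank '[[0,0.2,0,0,0,0,1],[0,0.4,0,0,0,0,1],[0,0.4,0,0,0,0,1]]';python3 -m crank '[[0,0.2,0,0,0,0,1],[0,0.4,0,0,0,0,1],[0,0.4,0,0,0,0,1]]'
```

```text
time: 20.6
ee_pos: [646.2, -22.4, 136.5]
tcp_rot: [-0.091, 0.996, -0.002, 0.001]
contact_force: [0.2, -5.5, 5.1]
opening: 23.3
finger_force: 61.3
time: 20.98
ee_pos: [645.5, -18.6, 136.5]
tcp_rot: [-0.091, 0.996, -0.002, 0.001]
contact_force: [-0.2, -6.5, 6.2]
opening: 23.2
finger_force: 61.3
```

```bash
python3 -m crank '[[0,0.1,0,0,0,0,1],[0,0.2,0,0,0,0,1],[0,0.2,0,0,0,0,1]]'
```

```text
time: 21.35
ee_pos: [645.2, -16.8, 136.5]
tcp_rot: [-0.091, 0.996, -0.002, 0.001]
contact_force: [0.2, -6.4, 5.8]
opening: 23.3
finger_force: 61.3
```

```bash
python3 -m crank '[[0,0.1,0,0,0,0,1],[0,0.15,0,0,0,0,1],[0,0.15,0,0,0,0,1]]'; python3 -m crank '[[0,0.1,0,0,0,0,1],[0,0.1,0,0,0,0,1]]'
```

```text
time: 21.72
ee_pos: [645.0, -15.6, 136.5]
tcp_rot: [-0.091, 0.996, -0.002, 0.001]
contact_force: [0.7, -6.9, 5.0]
opening: 22.9
finger_force: 61.2
time: 21.98
ee_pos: [644.8, -14.6, 136.5]
tcp_rot: [-0.091, 0.996, -0.002, 0.001]
contact_force: [-0.1, -7.0, 4.3]
opening: 23.1
finger_force: 61.2
```

```bash
python3 -m crank '[[0,0.1,0,0,0,0,1],[0,0.1,0,0,0,0,1]]'
```

```text
time: 22.22
ee_pos: [644.6, -13.7, 136.5]
tcp_rot: [-0.091, 0.996, -0.002, 0.001]
contact_force: [0.1, -6.9, 5.0]
opening: 23.1
finger_force: 61.2
```

```bash
python3 -m crank '[[0,0.1,0,0,0,0,1],[0,0.1,0,0,0,0,1]]'; python3 -m crank '[[0,0.1,0,0,0,0,1],[0,0.1,0,0,0,0,1]]'
```

```text
time: 22.48
ee_pos: [644.4, -12.7, 136.5]
tcp_rot: [-0.091, 0.996, -0.002, 0.001]
contact_force: [-0.7, -7.4, 4.1]
opening: 23.2
finger_force: 61.2
time: 22.72
ee_pos: [644.2, -11.7, 136.5]
tcp_rot: [-0.091, 0.996, -0.002, 0.001]
contact_force: [0.6, -8.3, 5.0]
opening: 23.0
finger_force: 61.2
```

```bash
python3 -m crank '[[0,0.1,0,0,0,0,1],[0,0.1,0,0,0,0,1]]'
```

```text
time: 22.98
ee_pos: [644.1, -11.1, 136.5]
tcp_rot: [-0.091, 0.996, -0.002, 0.001]
contact_force: [0.6, -8.9, 4.8]
opening: 23.2
finger_force: 61.2
```

```bash
python3 -m crank '[[0,0.05,0,0,0,0,1],[0,0.05,0,0,0,0,1]]'; python3 -m crank '[[0,0.05,0,0,0,0,1],[0,0.05,0,0,0,0,1]]'
```

```text
time: 23.22
ee_pos: [644.1, -11.0, 136.5]
tcp_rot: [-0.091, 0.996, -0.002, 0.001]
contact_force: [0.9, -10.1, 5.1]
opening: 22.9
finger_force: 61.2
time: 23.48
ee_pos: [644.0, -10.9, 136.5]
tcp_rot: [-0.091, 0.996, -0.003, 0.001]
contact_force: [1.2, -11.2, 4.0]
opening: 23.1
finger_force: 61.1
```

```bash
python3 -m crank '[[0,0.05,0,0,0,0,1],[0,0.05,0,0,0,0,1]]'
```

```text
time: 23.72
ee_pos: [644.1, -10.7, 136.5]
tcp_rot: [-0.09, 0.996, -0.003, 0.001]
contact_force: [1.1, -11.9, 4.1]
opening: 22.9
finger_force: 61.1
```

```bash
python3 -m crank '[[0,0.05,0,0,0,0,1],[0,0.1,0,0,0,0,1],[0,0.1,0,0,0,0,1]]'; python3 -m crank '[[0,0.05,0,0,0,0,1],[0,0.1,0,0,0,0,1],[0,0.1,0,0,0,0,1]]'
```

```text
time: 24.1
ee_pos: [644.0, -10.5, 136.6]
tcp_rot: [-0.09, 0.996, -0.003, 0.002]
contact_force: [1.7, -13.7, 4.2]
opening: 23.0
finger_force: 61.1
time: 24.48
ee_pos: [644.0, -10.2, 136.5]
tcp_rot: [-0.09, 0.996, -0.004, 0.002]
contact_force: [1.3, -14.9, 4.0]
opening: 23.0
finger_force: 61.0
```

One more small step, to about 16–17 N, then release and look.

```bash
python3 -m crank '[[0,0.05,0,0,0,0,1],[0,0.1,0,0,0,0,1],[0,0.1,0,0,0,0,1]]'; python3 -m crank '[[0,0,0,0,0,0,0],[0,0,0,0,0,0,0],[0,0,0,0,0,0,0],[0,0,0,0,0,0,0],[0,0,-5,0,0,0,0],[0,0,-10,0,0,0,0],[-6,0,-14,0,0,0,0],[-12,0,-14,0,0,0,0],[-12,0,-14,0,0,0,0]]'
python3 - <<'E'
from h import *
a=get_image('scene')[235:325,250:425]; b=get_image('top')[175:245,215:375]
f=lambda i,s:cv2.convertScaleAbs(cv2.resize(i[:,:,::-1],s,interpolation=cv2.INTER_CUBIC),alpha=1.5)
cv2.imwrite('pics/end.png',np.vstack([f(a,(583,300)),f(b,(583,255))]))
E
```

```text
time: 24.85
ee_pos: [643.9, -10.0, 136.6]
tcp_rot: [-0.09, 0.996, -0.004, 0.002]
contact_force: [1.5, -19.3, 2.9]
opening: 22.7
finger_force: 61.0
time: 25.98
ee_pos: [762.9, 18.9, 271.4]
tcp_rot: [-0.092, 0.996, 0.0, -0.001]
contact_force: [0.4, -1.3, -1.3]
opening: 85.5
finger_force: 0.0
```

View pics/end.png

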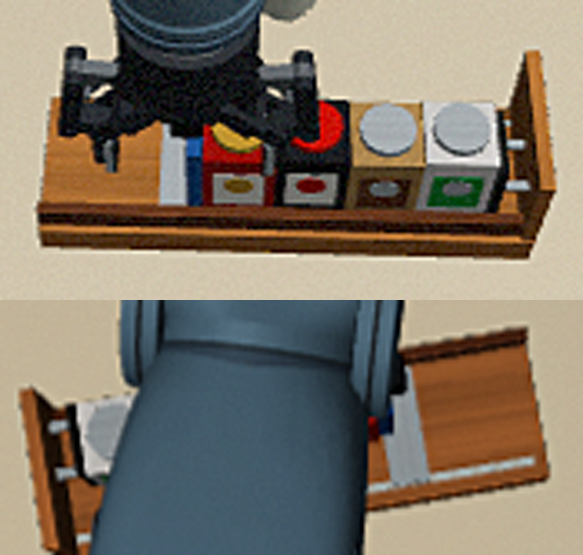

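The four tins stand square and touching along the rail, held between the keeper (190,170) and the pad (505,150), with the arm clear above. Final push force was about 19 N, within 12–22 N.

```bash
python3 -c "
from plant import *
print(close_job())"
```

```text
the job is handed in; nothing more can be done
None
```

The job is handed in after about 26 s of the 72 s allowed; no verdict came back. All four tins stand upright in one row against the back rail, held between the keeper and the pad after a final push of about 19 N, and I saw no bystander move.

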